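Lift the boiled eggs out of the egg cooker and hold them over the sink to drain

TASK

The eggs are done: take the clear lid with the black knob off the egg cooker and set it down gently, rim down, on the free worktop. Then lift the egg tray, which has a black centre grip, out of the cooker and carry it level to the sink with both eggs staying in their collars. Finish while holding it there, still and level, a hand's breadth above the sink rim with the whole tray over the basin, so that it drips into the sink; leave everything else where it is.

Things in the scene. Friction and masses are not known exactly. Their poses are not given: they have to be found in the camera images.
- cooker: Egg cooker fixed to the worktop: white round body 152 mm across, 50 mm high, dark rotary switch facing its -x. Origin: centre of its underside; z up. On its flat top stands a thin steel ring (inner radius 58, outer 62, 9 mm high): the egg tray lies inside it with about 2 mm of play, the lid's rim stands round it with about 3 mm of play.
- lid: Loose clear plastic dome lid, 142 mm across, 0.14 kg, rim down on the cooker's top (50 mm up), over tray and eggs. Origin: centre of its rim plane; z up. Its crown is 114 mm above the rim; the tray's grip inside reaches 102 mm above the rim, so lift the lid straight up by more than 115 mm before moving it aside.
- lid_knob (a point): Centre of the lid's black round knob, 135 mm above the lid's rim: a place for the TCP. The knob is 25 mm across and runs from 121 to 143 mm above the rim; any yaw will do and 15 N holds it. Fingertips up to 19 mm below this point stay clear of the crown.
- egg_tray: Loose round steel egg tray, 110 mm across, 0.18 kg empty, lying in the cooker's ring 50 mm above the worktop. Origin: centre of its underside; z up. Three collars (inner radius 16.5 mm, tops 13.5 mm up) 34 mm from its axis, at 90 (brown egg), 210 (white egg) and 330 degrees (empty) from its x axis. An 8 mm stem in the centre carries a flat black grip.
- tray_grip (a point): The place for the TCP on the tray's flat black grip: on the tray's axis, 88 mm above its underside. The grip is 14 mm thick along the tray's y (the fingers close along that), 30 mm wide along its x, and spans 66 to 102 mm above the underside; the eggs' tops are about 60 mm above it. A grip of 30 to 40 N keeps the tray from swinging.
- egg_brown: Loose brown egg, 54 mm high, 41 mm across, 0.056 kg, standing blunt end down in the collar at 90 degrees. It rests on the collar's rim only: it tumbles out if the tray is tipped far or jerked. Origin: its blunt end.
- egg_brown_mid (a point): Centre of the brown egg's round lower half, 20.5 mm above its blunt end.
- egg_white: Loose white egg, same shape and mass, standing in the collar at 210 degrees. Origin: its blunt end.
- egg_white_mid (a point): Centre of the white egg's round lower half, 20.5 mm above its blunt end.
- pocket_brown (a point): Centre of the top plane of the collar that holds the brown egg (fixed to the egg tray).
- pocket_white (a point): Centre of the top plane of the collar that holds the white egg (fixed to the egg tray).
- clear_spot (a point): A point on the worktop right of the cooker, at worktop height, where a disc of 75 mm radius is always free: room to set the lid down.
- basin (a point): A point at worktop height over the sink basin, in front of the tap. The basin's opening runs from 0.11 m nearer the robot to 0.24 m farther than this point (x) and 0.20 m to either side (y); its rim is 4 mm high. The tap's spout ends 75 mm beyond this point, 140 to 180 mm above the worktop: keep the tray on this side of it.
- salt_bottle: Bystander: white plastic bottle, 55 mm across, 86 mm high, beyond the cooker. Origin: centre of its underside.
- tumbler: Bystander: steel tumbler, 77 mm across, 103 mm high, beyond the clear spot. Origin: centre of its underside.
- mug: Bystander: white mug with handle, 96 mm high, left of the sink. Origin: centre of its underside.
- spoon: Bystander: table spoon, 185 mm long, lying at the right. Origin: centre of its underside.

How it is judged:
By the outcome, as a careful person would: the job done as asked, in the order asked, and still so for the second after the job is handed in, while the arm keeps its last pose, push and grip.
It also fails if it takes over 59 s, if anything falls off the work surface, if the arm or the gripper's body presses on something with over 40 N, if the wrist force passes 120 N, or if a joint passes its speed limit or range.

ROBOT

A 7-joint arm with a two-finger parallel gripper is mounted at the origin on a cart in front of the work surface, level with it; the furniture and walls round the work are solid. World frame = base frame: x ahead of the robot, y to its left, z up, the work surface at z = 0. Lengths are in m, angles in rad, forces in N, time in s.
With the tool pointing down it reaches from about 0.4 to 0.9 m from the base axis. Payload 5.6 kg.
Tool frame: the origin (TCP) lies between the finger pads, 19 mm behind the fingertips; this is the grasp point; z points along the fingers, y is the line along which they close (so a half turn about z gives the same grasp; the last joint's range is limited). The gripper opens to 92 mm and grips with 3 to 60 N. Pads are 20 mm wide; open, the fingers measure 128 mm over their backs; the gripper's body (75 mm by 189 mm) begins 69 mm behind the grasp point.
Start: joints at [1.111, 0.468, -0.012, 1.603, 0.006, 1.071, -0.056], TCP at [0.263, -0.594, 0.233] pointing down, gripper open.
Joint ranges: [-2.53, 2.53], [-0.31, 2.02], [-1.57, 1.55], [0.28, 2.44], [-1.29, 4.43], [0.15, 1.84], [-2.92, 2.92]. Speed limits (rad/s): [2.57, 2.57, 3.14, 3.14, 3.14, 3.14, 3.14].

INTERFACE

Orientations are given as a 3x3 rotation matrix whose columns are the frame's x, y, z axes.
In Python, from station import env, effector, solver, viewer, workorder, search_frame, tip_of gives the robot as it stands. Calls block until the motion is done:
- env.reach(position, orientation): joint-space move of the TCP to a pose.
- env.movel(position, frame=None, rate=0.15): straight line of the TCP; frame=None keeps the orientation; rate is the mean speed in m/s.
- env.goto_joints(angles): joint-space move.
- effector.release() and effector.grasp(squeeze=None): open the fingers fully, or close them until they stop; squeeze is the grip in N (None keeps the last).
- env.pause(seconds).
- solver.inverse_kinematics(position, orientation): joint angles nearest the present ones, or None.
- env.sense(): the state.
- viewer.read_camera(name): name is "scene" or "top"; returns (picture, depth): 420x560x3 uint8, red, green, blue; 420x560 float32, m along the optical axis (not along the pixel's ray), 0 where there is no reading.
- viewer.camera_info(name): a dict with "intrinsics" (3x3 intrinsics, pixels), "dist_coeffs" ([k1, k2, p1, p2, k3] as OpenCV has them; the pictures are not rectified), "eye" and "rotation" of the camera in the world. Camera axes: x right, y up, looking along -z (the intrinsics and any distortion apply to the point x, -y, -z); pixel columns grow to the right and rows downward; lengths in m; the calibration is good to about 2 mm. A picture is of the moment at which its call begins. camera_info takes no time and is no camera call.
A pose or a line that the arm cannot do raises env.PlanningError and nothing moves.
- workorder.finish_job(): hands the job in; it is judged then, once.
Trained networks look in the newest picture that a camera, given by its name, has taken for a name from the list of things; names that differ only in an ending like _2 or _b are one class to them, and where a whole thing is asked for, a point or a joint stands for the part that bears it (a point fixed in the world has none). Each returns a list of dicts, best first, with "score" (0 to 1); they miss things now and then, are a little off and sometimes report something else, mostly with a low value. They report only what shows in the picture. A call takes as long as a camera call.
- search_frame(camera, name): "at" ([x, y, z] in m, in world coordinates, good to about 4 mm: the middle of the surface that is visible of it).
- tip_of(camera, name): "at" ([x, y, z] in m, in world coordinates, good to about 4 mm: a listed point, or the origin of a listed thing).
The state is a dict: "t": time; "joint_positions": joint angles; "joint_velocities": joint speeds; "tau": joint torques, N m; "ee_pos": TCP position; "tcp_rot": TCP orientation; "wrist_force": force on the tool from outside, world axes, zero at the start; "moment": the same for the moment, N m; "gripper_width": finger opening in m; "grasp_force": force on a finger pad.
Only numpy, scipy, OpenCV 4.12 (cv2) and the standard library are available. Lean on these libraries where they do the work, as an engineer would, in place of code of your own. Each camera call takes 0.05 s, during which the arm holds its last target. There are 200 camera calls.

## Working session

There is one attempt and no reset: what is moved stays moved. The work goes in short steps, each a Python script; the robot and the scene stay as the last script left them, time stands still between calls to the robot, and variables do not carry over. Pictures are saved under pics/ and viewed, at most 10 in all, crops included, and the job is handed in when it is done.

```bash
mkdir -p pics; ls; python3 - <<'E'
from station import *
import cv2,numpy as np
for c in("scene","top"):
    p,d=viewer.read_camera(c); cv2.imwrite(f"pics/{c}0.png",p[:,:,::-1])
    i=viewer.camera_info(c); print(c,np.round(i["eye"],3),np.round(i["rotation"],2).tolist())
    for n in["cooker","lid","lid_knob","egg_tray","tray_grip","pocket_brown","pocket_white","egg_brown_mid","egg_white_mid","clear_spot","basin","tumbler","salt_bottle","mug","spoon"]:
        print(n,[(np.round(r["at"],3).tolist(),round(r["score"],2)) for r in tip_of(c,n)[:2]])
s=env.sense();print(s["t"],s["ee_pos"],np.round(s["tcp_rot"],2))
E
```

```text
pics
scene [-0.51  -0.73   0.709] [[0.52, 0.35, -0.78], [-0.86, 0.23, -0.46], [0.02, 0.91, 0.42]]
cooker [([0.551, -0.282, 0.002], 0.93)]
lid []
lid_knob [([0.551, -0.286, 0.186], 0.7)]
egg_tray []
tray_grip [([0.557, -0.285, 0.053], 0.32)]
pocket_brown []
pocket_white []
egg_brown_mid []
egg_white_mid []
clear_spot [([0.499, -0.463, -0.004], 0.82)]
basin [([0.621, 0.146, -0.004], 0.66)]
tumbler [([0.549, -0.283, -0.001], 0.55)]
salt_bottle [([0.548, -0.282, -0.002], 0.54), ([0.71, -0.146, 0.002], 0.53)]
mug [([0.515, 0.478, 0.001], 0.82)]
spoon [([0.442, -0.681, 0.0], 0.68)]
top [ 0.328 -0.104  1.619] [[0.02, 0.98, -0.18], [-1.0, 0.02, -0.0], [0.0, 0.18, 0.98]]
cooker [([0.553, -0.279, -0.004], 0.48)]
lid [([0.549, -0.281, 0.186], 0.75), ([0.554, -0.283, 0.046], 0.61)]
lid_knob [([0.549, -0.282, 0.187], 0.91), ([0.503, -0.46, 0.001], 0.57)]
egg_tray []
tray_grip [([0.445, -0.679, 0.001], 0.17)]
pocket_brown []
pocket_white []
egg_brown_mid []
egg_white_mid []
clear_spot [([0.5, -0.459, -0.002], 0.6)]
basin [([0.621, 0.151, 0.0], 0.88), ([0.446, -0.679, -0.001], 0.7)]
tumbler []
salt_bottle [([0.713, -0.148, 0.001], 0.64)]
mug [([0.512, 0.478, 0.001], 0.61)]
spoon [([0.45, -0.676, 0.001], 0.47)]
1.6 [ 0.26312518 -0.59435712  0.23328604] [[ 0.91  0.4  -0.  ]
 [ 0.4  -0.91 -0.  ]
 [-0.    0.   -1.  ]]
```

View pics/scene0.png

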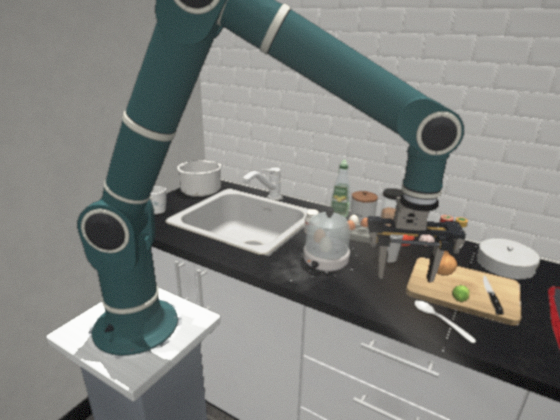

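View pics/top0.png

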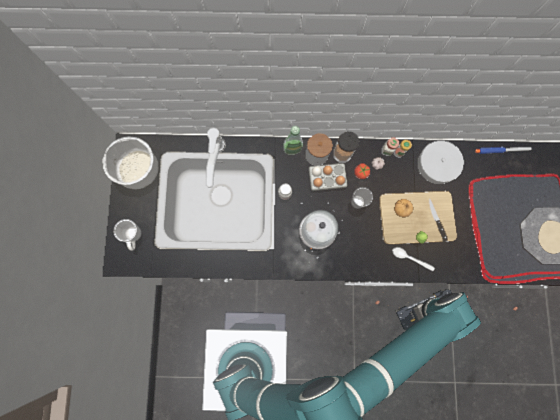

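The top view shows the lid knob at about (321,226) and the sink around (215,200), with the tumbler at (361,198) and the salt bottle at (285,191). The detections agree with this. The knob is at z≈0.186, against an expected 0.185, so I'll grasp it now.

```bash
cat > h.py <<'E'
from station import *
import numpy as np, cv2
def down(yaw):  # tool y axis at angle yaw (world), z down
    y=np.array([np.cos(yaw),np.sin(yaw),0]); z=np.array([0,0,-1.]); return np.column_stack([np.cross(y,z),y,z])
def st(m=""):
    s=env.sense(); print(m,round(s["t"],2),np.round(s["ee_pos"],4),"F",np.round(s["wrist_force"],2),"w",round(s["gripper_width"],4),"g",round(s["grasp_force"],1)); return s
E
python3 - <<'E'
from h import *
s=env.sense(); R=s["tcp_rot"]
k=np.array([0.5500,-0.283,0.185])
q=solver.inverse_kinematics(k+[0,0,.1],R); print(q)
env.movel([0.35,-0.5,0.32],rate=.25)
env.reach(k+[0,0,.10],R); st("above")
p,d=viewer.read_camera("scene"); cv2.imwrite("pics/s1.png",p[:,:,::-1])
for c in("scene","top"):
    viewer.read_camera(c)
    for n in["lid_knob","lid","tray_grip","tumbler"]: print(c,n,[(np.round(r["at"],3).tolist(),round(r["score"],2)) for r in tip_of(c,n)[:2]])
env.movel(k,rate=.1); st("at")
effector.grasp(15); st("grasped")
E
```

```text
[ 0.52722112  0.37616378 -0.13940895  1.62122787  0.0560371   1.14812842
 -0.77960767]
above 3.51 [ 0.5489 -0.2853  0.2848] F [ 0.68 -0.5  -0.34] w 0.0921 g 0.0
scene lid_knob [([0.551, -0.284, 0.183], 0.79)]
scene lid [([0.553, -0.284, 0.055], 0.65), ([0.498, -0.462, -0.0], 0.21)]
scene tray_grip [([0.55, -0.286, 0.182], 0.64)]
scene tumbler [([0.624, 0.147, -0.001], 0.63)]
top lid_knob []
top lid [([0.514, 0.48, 0.001], 0.6)]
top tray_grip [([0.687, -0.452, 0.001], 0.3)]
top tumbler [([0.686, -0.454, 0.001], 0.57)]
at 5.21 [ 0.5505 -0.2832  0.1858] F [-0.14 -1.08  0.45] w 0.0921 g 0.0
grasped 6.23 [ 0.5499 -0.2828  0.1849] F [ 0.3   0.62 -0.02] w 0.0248 g 15.0
```

```bash
python3 - <<'E'
from h import *
env.movel([.5499,-.2828,.335],rate=.09); st("up")
env.movel([.499,-.461,.335],rate=.14); st("side")
env.movel([.499,-.461,.145],rate=.12); env.pause(.3); f0=st("low")["wrist_force"][2]
z=.145
while z>.128:
    z-=.0015; env.movel([.499,-.461,z],rate=.02)
    f=env.sense()["wrist_force"][2]-f0
    if f>1.2: break
st("contact %.4f"%z)
p,d=viewer.read_camera("scene"); cv2.imwrite("pics/s2.png",p[:,:,::-1])
E
```

```text
up 8.05 [ 0.5497 -0.2827  0.3344] F [-0.48  0.4  -0.75] w 0.0246 g 15.0
side 9.53 [ 0.4997 -0.4598  0.3351] F [-0.08 -0.1  -1.49] w 0.0249 g 15.0
low 11.56 [ 0.4991 -0.4611  0.1453] F [-0.09  0.27 -2.37] w 0.0246 g 15.0
contact 0.1420 12.06 [ 0.4989 -0.4609  0.1418] F [-0.64  0.69 -0.46] w 0.0247 g 15.0
```

View pics/s2.png

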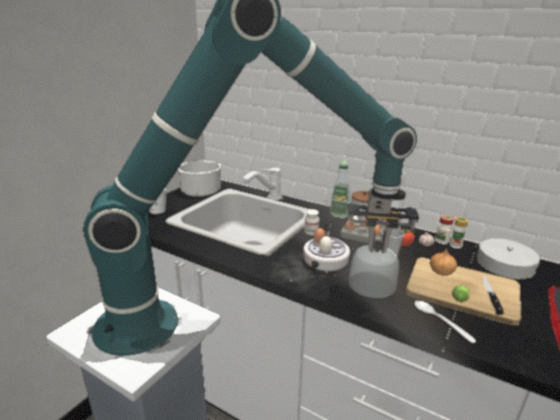

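The lid hangs at about (374,270) over the clear spot, and both eggs and the tray are still in the cooker at about (326,245). The stop at z=0.142 was only force noise, since contact should come near 0.135, so I'll lower further with averaged readings.

```bash
python3 - <<'E'
from h import *
def fz():
    v=[]
    for _ in range(5): env.pause(.02); v.append(env.sense()["wrist_force"][2])
    return np.mean(v)
f0=fz(); print(f0)
env.movel([.499,-.461,.1375],rate=.03); z=.1375; print(fz())
while z>.129:
    f=fz(); print(round(z,4),round(f,2))
    if f>f0+1.2: break
    z-=.001; env.movel([.499,-.461,z],rate=.02)
st("contact")
effector.release(); st()
env.movel([.499,-.461,.30],rate=.2); 
env.reach([.42,-.50,.34],env.sense()["tcp_rot"]); st()
for c in("scene","top"):
    p,d=viewer.read_camera(c); cv2.imwrite(f"pics/{c}3.png",p[:,:,::-1])
    np.save(f"pics/{c}3d.npy",d)
    for n in["egg_tray","tray_grip","pocket_brown","pocket_white","egg_brown_mid","egg_white_mid","egg_brown","egg_white","lid","lid_knob","basin"]:
        print(c,n,[(np.round(r["at"],3).tolist(),round(r["score"],2)) for r in tip_of(c,n)[:2]])
p=cv2.imread("pics/top3.png")[185:275,270:390]; cv2.imwrite("pics/top3c.png",cv2.resize(p,None,fx=6,fy=6,interpolation=cv2.INTER_CUBIC))
E
```

```text
-1.2228828808687482
-1.8694118773453219
0.1375 -1.23
0.1365 -1.68
0.1355 -1.88
0.1345 1.2
contact 13.66 [ 0.4992 -0.461   0.1349] F [-0.77  0.73  1.16] w 0.0242 g 15.0
 14.73 [ 0.499  -0.461   0.1345] F [ 0.1  -0.02  0.13] w 0.0918 g 0.0
 16.18 [ 0.4189 -0.5004  0.3392] F [ 0.98  0.76 -0.26] w 0.0921 g 0.0
scene egg_tray [([0.553, -0.284, 0.052], 0.91)]
scene tray_grip [([0.52, -0.29, 0.074], 0.73), ([0.553, -0.281, 0.142], 0.58)]
scene pocket_brown [([0.56, -0.25, 0.068], 0.59)]
scene pocket_white [([0.52, -0.289, 0.065], 0.92)]
scene egg_brown_mid [([0.559, -0.251, 0.075], 0.55)]
scene egg_white_mid [([0.52, -0.291, 0.073], 0.69)]
scene egg_brown [([0.563, -0.253, 0.055], 0.51)]
scene egg_white [([0.519, -0.29, 0.059], 0.64)]
scene lid [([0.504, -0.462, 0.006], 0.71)]
scene lid_knob [([0.501, -0.46, 0.135], 0.82)]
scene basin [([0.622, 0.147, -0.003], 0.6)]
top egg_tray []
top tray_grip [([0.555, -0.286, 0.138], 0.71)]
top pocket_brown [([0.562, -0.249, 0.062], 0.91), ([0.713, -0.151, 0.0], 0.54)]
top pocket_white [([0.521, -0.287, 0.07], 0.79)]
top egg_brown_mid [([0.567, -0.251, 0.073], 0.46)]
top egg_white_mid [([0.564, -0.25, 0.075], 0.66), ([0.521, -0.289, 0.072], 0.4)]
top egg_brown [([0.557, -0.246, 0.051], 0.62), ([0.621, 0.15, -0.003], 0.17)]
top egg_white [([0.52, -0.285, 0.053], 0.41)]
top lid [([0.501, -0.464, -0.003], 0.85)]
top lid_knob [([0.502, -0.458, 0.134], 0.83)]
top basin [([0.621, 0.151, 0.0], 0.73), ([0.71, -0.151, 0.002], 0.15)]
```

View pics/top3c.png

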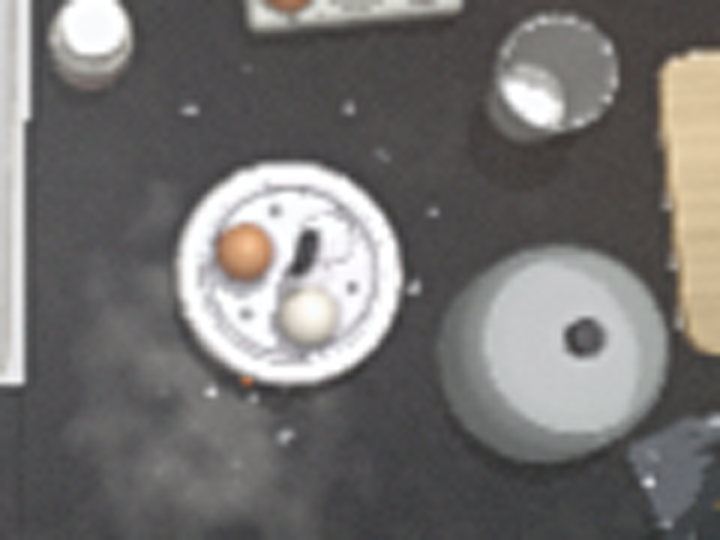

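The lid stands rim down, with its knob at about (585,338) in the crop, and both eggs are seated. The grip lies from about (300,270) to (312,235), so the tray yaw is near -19°. The pockets give about -17° and a centre near (0.553,-0.283). I'll refine this from the depth image and then pick up the tray.

```bash
python3 - <<'E'
from h import *
for c in("top","scene"):
    p=cv2.imread(f"pics/{c}3.png"); d=np.load(f"pics/{c}3d.npy"); i=viewer.camera_info(c)
    v,u=np.mgrid[:420,:560]; uv=np.stack([u,v],-1).reshape(-1,1,2).astype(float)
    n=cv2.undistortPoints(uv,np.array(i["intrinsics"],float),np.array(i["dist_coeffs"],float)).reshape(-1,2)
    z=d.reshape(-1); P=np.c_[n[:,0]*z,-n[:,1]*z,-z]@np.array(i["rotation"]).T+i["eye"]
    r=np.hypot(P[:,0]-.553,P[:,1]+.283); m=(r<.03)&(P[:,2]>.118)&(P[:,2]<.165)&(z>0)
    Q=P[m]; print(c,m.sum(),Q.mean(0),Q.min(0),Q.max(0))
    if m.sum()>4:
        w,V=np.linalg.eigh(np.cov(Q[:,:2].T)); print(w,np.degrees(np.arctan2(V[1,1],V[0,1])))
R=down(np.radians(-108))
for pos in([.553,-.283,.22],[.553,-.283,.138],[.6,.149,.25],[.6,.149,.18]): print(np.round(solver.inverse_kinematics(pos,R),2))
E
```

```text
top 34 [ 0.55117776 -0.28059763  0.14596162] [ 0.53773304 -0.29004566  0.11978966] [ 0.56588757 -0.27286741  0.15633111]
[1.88970940e-05 7.34587179e-05] 163.2596088682037
scene 85 [ 0.54609106 -0.2849993   0.13757082] [ 0.53543639 -0.29274424  0.11800125] [ 0.56111366 -0.27448062  0.15310011]
[1.09837254e-05 7.32052922e-05] 153.7682802941708
[ 0.47  0.43 -0.06  1.69  0.03  1.02 -1.49]
[ 0.46  0.53 -0.05  1.75  0.03  0.86 -1.49]
[ 0.01  0.44 -0.42  1.65  0.19  1.1  -2.34]
[-0.02  0.51 -0.37  1.71  0.22  0.96 -2.36]
```

```bash
python3 - <<'E'
from h import *
R=down(np.radians(-107.5)); g=np.array([.552,-.282,.138])
env.reach(g+[0,0,.13],R); st("above")
env.movel(g,R,rate=.09); st("at")
effector.grasp(8); s=st("soft")
for c in("scene","top"):
    p,d=viewer.read_camera(c); cv2.imwrite(f"pics/{c}4.png",p[:,:,::-1])
    for n in("egg_brown_mid","egg_white_mid","pocket_brown","pocket_white"): print(c,n,[(np.round(r["at"],3).tolist(),round(r["score"],2)) for r in tip_of(c,n)[:2]])
print(np.round(s["moment"],2))
p=cv2.imread("pics/scene4.png")[190:290,270:410]; cv2.imwrite("pics/s4c.png",cv2.resize(p,None,fx=5,fy=5,interpolation=cv2.INTER_CUBIC))
E
```

```text
above 18.43 [ 0.5517 -0.2834  0.2684] F [ 0.06  0.1  -0.06] w 0.0917 g 0.0
at 20.02 [ 0.5524 -0.2822  0.1387] F [-1.65 -0.06 -0.28] w 0.0921 g 0.0
soft 21.18 [ 0.5521 -0.2818  0.138 ] F [ 0.55  1.16 -0.  ] w 0.0138 g 8.0
scene egg_brown_mid [([0.565, -0.247, 0.076], 0.43), ([0.71, -0.142, 0.002], 0.43)]
scene egg_white_mid [([0.521, -0.29, 0.074], 0.57)]
scene pocket_brown [([0.56, -0.25, 0.067], 0.56)]
scene pocket_white [([0.518, -0.29, 0.065], 0.64), ([0.503, -0.461, 0.003], 0.2)]
top egg_brown_mid [([0.446, -0.679, -0.0], 0.37), ([0.566, -0.252, 0.075], 0.36)]
top egg_white_mid []
top pocket_brown [([0.563, -0.253, 0.064], 0.48)]
top pocket_white [([0.52, -0.291, 0.066], 0.48)]
[ 0.1  -0.04 -0.01]
```

View pics/s4c.png

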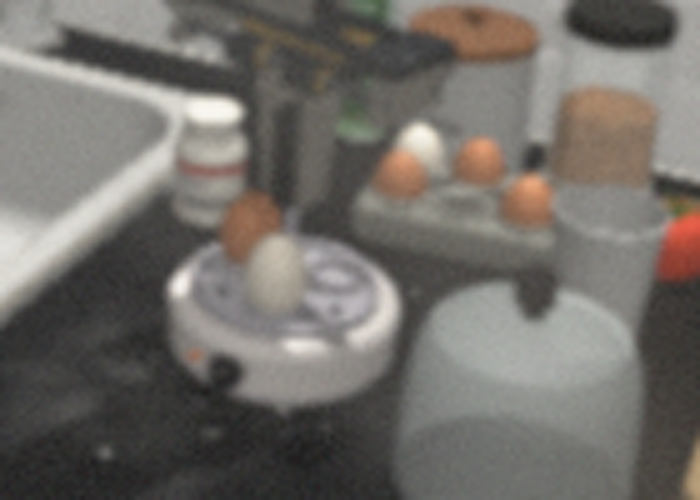

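The fingers hold the grip (width 13.8 mm, expected 14). Both eggs stand upright at about (252,228) and (275,275) in the crop. Next I'll tighten the grip, lift slowly and carry.

```bash
python3 - <<'E'
from h import *
effector.grasp(38); st("tight")
env.movel([.552,-.282,.160],rate=.03); st("lift1")
env.movel([.552,-.282,.225],rate=.06); s=st("lift2"); print(np.round(s["moment"],2))
viewer.read_camera("scene")
for n in("egg_brown_mid","egg_white_mid","egg_tray"): print(n,[(np.round(r["at"],3).tolist(),round(r["score"],2)) for r in tip_of("scene",n)[:2]])
env.movel([.600,.149,.225],rate=.075); st("over")
env.movel([.600,.149,.182],rate=.04); env.pause(.5); s=st("end"); print(np.round(s["tcp_rot"],3))
for c in("scene","top"):
    p,d=viewer.read_camera(c); cv2.imwrite(f"pics/{c}5.png",p[:,:,::-1])
    for n in("egg_brown_mid","egg_white_mid","pocket_brown","pocket_white","egg_tray","lid"): print(c,n,[(np.round(r["at"],3).tolist(),round(r["score"],2)) for r in tip_of(c,n)[:2]])
st()
p=cv2.imread("pics/scene5.png")[140:270,160:420]; cv2.imwrite("pics/s5c.png",cv2.resize(p,None,fx=3,fy=3,interpolation=cv2.INTER_CUBIC))
E
```

```text
tight 21.9 [ 0.5521 -0.2819  0.138 ] F [ 0.89  0.52 -0.13] w 0.014 g 38.0
lift1 22.78 [ 0.5519 -0.2819  0.1599] F [-0.63 -0.09 -2.32] w 0.0136 g 38.0
lift2 24.02 [ 0.5517 -0.2819  0.2245] F [ 0.13  0.11 -2.94] w 0.0134 g 38.0
[-0.   -0.01 -0.03]
egg_brown_mid [([0.561, -0.25, 0.164], 0.48)]
egg_white_mid [([0.519, -0.291, 0.162], 0.45), ([0.565, -0.25, 0.143], 0.28)]
egg_tray [([0.555, -0.283, 0.136], 0.58)]
over 30.15 [0.6    0.1489 0.225 ] F [ 0.    0.02 -2.55] w 0.0137 g 38.0
end 31.88 [0.6   0.149 0.182] F [-0.27  0.18 -2.04] w 0.0136 g 38.0
[[ 0.954 -0.301  0.   ]
 [-0.301 -0.954  0.   ]
 [ 0.    -0.    -1.   ]]
scene egg_brown_mid [([0.609, 0.18, 0.121], 0.44)]
scene egg_white_mid [([0.565, 0.138, 0.12], 0.46)]
scene pocket_brown [([0.61, 0.179, 0.108], 0.76)]
scene pocket_white [([0.566, 0.14, 0.105], 0.66), ([0.709, -0.145, 0.001], 0.42)]
scene egg_tray [([0.597, 0.149, 0.097], 0.65)]
scene lid [([0.502, -0.46, 0.004], 0.62)]
top egg_brown_mid []
top egg_white_mid [([0.568, 0.141, 0.115], 0.54)]
top pocket_brown [([0.609, 0.18, 0.103], 0.53)]
top pocket_white [([0.571, 0.144, 0.11], 0.66), ([0.499, -0.46, 0.138], 0.17)]
top egg_tray [([0.6, 0.15, 0.09], 0.66)]
top lid [([0.502, -0.461, -0.003], 0.81)]
 32.58 [0.6   0.149 0.182] F [-0.27 -0.19 -2.49] w 0.0136 g 38.0
```

View pics/s5c.png

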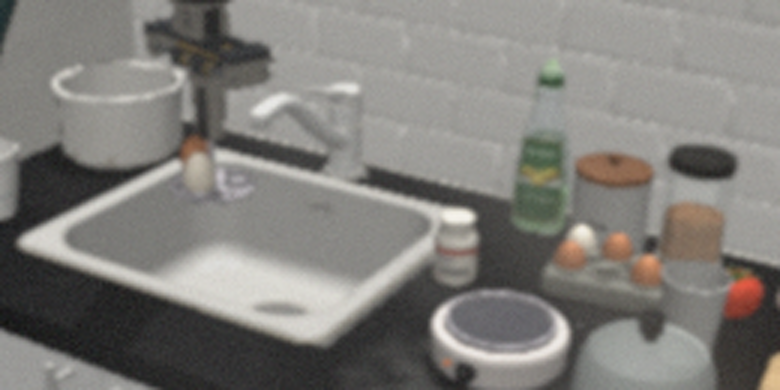

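The tray is held over the basin at about (213,185) in the crop, with both eggs upright in their collars and the lid, salt bottle and tumbler undisturbed. The measured egg and tray heights match a level tray 90 mm above the rim.

```bash
python3 -c "
from h import *
print(workorder.finish_job())"
```

```text
the job is handed in; nothing more can be done
None
```

I set the lid rim down on the free worktop and handed the job in at about 33 s, holding the tray still and level about 90 mm above the sink rim, with both eggs in their collars; no verdict came back.

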